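# Demould a blade holder, case it and clamp the lid

### The arm

A 6-joint arm with a two-finger parallel gripper is mounted at the origin on the work surface. World frame = base frame: x ahead of the robot, y to its left, z up, the work surface at z = 0. Lengths are in mm, angles in rad, forces in N, time in s.
With the tool pointing down it reaches from about 400 to 925 mm from the base axis. Payload 12.5 kg.
Tool frame: the origin (TCP) lies midway between the tips of the shut fingers; the grasp point (between the pads) lies 19 mm behind it; z points along the fingers, y is the line along which they close (so a half turn about z gives the same grasp; the last joint's range is limited). The gripper opens to 95 mm and grips with 3 to 60 N. Pads are 20 mm wide; open, the fingers measure 119 mm over their backs; the gripper's body (75 mm by 180 mm) begins 59 mm behind the grasp point.
Start: joints at [1.059, 0.491, 1.559, -0, 1.092, -0.106], TCP at [246.707, 574.267, 214.661] pointing down, gripper open.
Joint ranges: [-3.1, 3.1], [-0.84, 2.19], [0.05, 2.79], [-1.13, 4.28], [0.06, 2.93], [-2.69, 2.69]. Speed limits (rad/s): [2.22, 2.22, 2.79, 3.14, 3.14, 3.14].

### API

Orientations are given as [roll, pitch, yaw] about the fixed x, y, z axes, in that order (R = Rz(yaw) Ry(pitch) Rx(roll)).
In Python, from cell import env gives the robot as it stands.
- The arm moves only by the tool carry_out, never from a script. Its argument "series" is a list of rows, each a list of 4 numbers: the shift along the world's x, y, z normalised to -1 to 1, where 1 is 5 cm, then the turn about the world's z normalised to -1 to 1, where 1 is 6 degrees. In form: [[x, y, z, turn], ...]. A call has exactly 5 rows; each row shifts and turns the commanded pose from where the row before left it; what a row does not reach is not made up. A row lasts 1/10 s, in which the tool goes at most 50 mm and 8.59 degrees, less where a joint would pass 70% of its speed; a pose out of reach is approached as far as the arm can. A call with a number of a shift or a turn outside -1 to 1 is refused whole. A call with a gripper value outside its range is refused whole. "fingers" is the closure, from -1 (fully open) to 1 (shut), set as the call begins (left out, the last holds). The fingers move at their own pace and stop on an object; the grip force is fixed at half the most. Time passes only in rows, so rows that do not move let the fingers close, or fill a call up. It gives the time, the measured TCP pose, the force, the opening and the grip force at its end, in the units of the state.
- env.state(): the state, without advancing time (a new reading comes with each control period).
- env.read_camera(name): name is "scene" or "top" or "wrist"; returns the picture (420x560x3 uint8, red, green, blue); there is no depth.
- env.calibration(name): a dict with "K" (3x3 intrinsics, pixels), "pose" (4x4, takes a point from camera to world coordinates). Camera axes: x right, y down, z forward; pixel columns grow to the right and rows downward; lengths in mm; the calibration is good to about 2 mm. A picture is of the moment at which its call begins: read the wrist's pose just before it. calibration takes no time and is no camera call; for the wrist camera it gives the pose at the moment of the call.
- env.job_done(): hands the job in; it is judged then, once.
Trained networks look in the newest picture that a camera, given by its name, has taken for a name from the list of things; names that differ only in an ending like _2 or _b are one class to them, and where a whole thing is asked for, a point or a joint stands for the part that bears it (a point fixed in the world has none). Each returns a list of dicts, best first, with "conf" (0 to 1); they miss things now and then, are a little off and sometimes report something else, mostly with a low value. They report only what shows in the picture. A call takes as long as a camera call. They do not tell look-alikes from the thing itself.
- env.look_for(camera, label): "position" ([row, column] as shares, 0 to 1, of the picture: columns of its width, rows of its height, amid what is visible of it).
The state is a dict: "t": time; "joints": joint angles; "qvel": joint speeds; "tau": joint torques, N m; "eef_pos": TCP position; "tcp_rot": TCP orientation; "ft_force": force on the tool from outside, world axes, zero at the start; "moment": the same for the moment, N m; "opening": opening from 0.0 (shut) to 1.0 (fully open); "grip_force": force on a finger pad.
Only numpy, scipy, OpenCV 4.12 (cv2) and the standard library are available. Lean on these libraries where they do the work, as an engineer would, in place of code of your own. Each camera call takes 0.05 s, during which the arm holds its last target. There are 200 camera calls.

### The job

Lift the orange cast blade holder out of the sloping open mould by its rib and put it down (do not drop it) flat on the floor of the blue case, rib up. Then close the case's lid fully, and after that swing the red-tipped clamp over until it lies fully down on the lid. Leave the meter, solder reel, tape roll and screwdriver where they are.

Things in the scene. Friction and masses are not known exactly. Their poses are not given: they have to be found in the camera images.
- holder: Loose orange cast blade holder, 150 g: plate 56 (its x) x 100 (y) x 10 mm with an upright rib along its middle, 14 mm thick (x), 96 mm long (y), rising from 10 to 38 mm above the underside. Origin: centre of the underside; z points along the rib's height. It starts bedded in the mould, its z axis leaning 32 degrees from vertical towards the mould's -x. Grip it across the rib (its x).
- mould: Fixed aluminium open mould half on a steel stand; origin: centre of the foot (140 x 150 mm), on the bench. Its upper face (110 mm along the slope x 150 mm in y) slopes at 32 degrees, low edge at -x, top edge 97 mm above the bench. Cavity: 64 (along slope) x 108 (y) mm, 10 mm deep: 4 mm of play round the holder, whose plate lies flush with the face.
- cavity (a point): Centre of the mould cavity's floor, 10 mm under the sloping face; in the mould's frame at x -10.6, y 0, z 59 mm.
- case: Fixed blue open-topped steel case, outside 134 (x) x 158 (y) mm, 56 mm high, walls and floor 4 mm (inside 126 x 150 mm, floor at 4 mm). Origin: centre of the underside, on the bench. Lid hinged on its +x rim, clamp on the middle of its -x wall; the clamp's steel bracket juts 11 mm from that wall, 34 mm wide, up to z 75 mm.
- lid (a joint): Angle of the blue lid (flat plate 134 x 158 x 6 mm), rad: 0 closed flat on the case, growing as it opens; 1.57 upright, starts at 1.55 to 1.8, limit 1.9. Stiff hinge along the case's y: it stays where it is left, about 4 N at the edge moves it. When shut its top is 63 mm above the bench.
- lid_hinge (a point): Middle of the lid's hinge axis: in the case's frame x 67, y 0, z 57 mm.
- lid_edge (a point): Middle of the lid's free edge, 134 mm from the hinge, half way through its thickness.
- clamp (a joint): Angle of the clamp bar, rad: 0 fully down, along the case's +x over the shut lid; growing as it swings up and back to the case's -x; 1.57 upright, starts at 1.7 to 2.0, limit 2.2. It stays where left; about 3 N at its tip moves it. Bar 65 mm long, 18 wide, 8 thick, outer 32 mm sheathed in red, 22 wide, 11 thick. Fully down, its top is 76 mm above the bench.
- clamp_hinge (a point): Clamp hinge axis (along the case's y): in the case's frame x -73, y 0, z 70 mm.
- clamp_tip (a point): Middle of the clamp bar's free red end, 65 mm from its hinge.
- meter: Yellow multimeter lying on the bench, 140 x 72 x 34 mm; origin at the centre of the underside. Leave alone.
- reel: Blue and grey solder reel standing flat, 52 mm across, 26 mm high; origin at the centre of the underside. Leave alone.
- tape: Black roll of tape lying flat, 68 mm across, 19 mm high; origin at the centre of the underside. Leave alone.
- driver: Blue-handled screwdriver lying on the bench, 170 mm long along its x. Leave alone.
Things that resemble listed ones, but are neither listed nor needed, are in the scene too. Leave any turquoise look-alike of the case alone.

How it is judged (in metres and radians):
On the way, in this order (a step that is already met when the one before it is completed fails the run):
1. the holder is lifted clear of the mould (distance between holder and cavity above 0.06 m), for 0.1 s.
2. the holder lies flat on the case floor, rib up, let go and at rest (x of holder in the frame of case between -0.045 and 0.045 m and y of holder in the frame of case between -0.06 and 0.06 m and z of holder in the frame of case below 0.01 m and angle between holder's own z axis and vertical below 0.12 rad and contact force between holder and the fingers below 0.1 N and linear speed of holder below 0.03 m/s), for 0.2 s.
3. the lid is fully closed (value of joint lid below 0.05 rad), for 0.2 s.
4. the clamp is fully down on the lid (value of joint clamp below 0.08 rad), for 0.2 s.
At the end, for the whole second after the job is handed in: The holder lies flat on the case's floor (underside within 6 mm of it, rib up within 7 degrees), untouched and at rest, the lid is closed (under 0.05 rad) and the clamp is down on it (under 0.08 rad) (all of step 2 and value of joint lid below 0.05 rad and value of joint clamp below 0.08 rad).
It fails at once if the meter is pushed more than 30 mm from its place (distance of meter from where it was at the start of the episode above 0.03 m).
It fails at once if the solder reel is pushed more than 30 mm from its place (distance of reel from where it was at the start of the episode above 0.03 m).
It fails at once if the tape roll is pushed more than 30 mm from its place (distance of tape from where it was at the start of the episode above 0.03 m).
It fails at once if the screwdriver is pushed more than 30 mm from its place (distance of driver from where it was at the start of the episode above 0.03 m).
It fails at once if the holder is dropped or thrown (faster than 0.7 m/s while out of the fingers) (linear speed of holder above 0.7 m/s and contact force between holder and the fingers below 0.1 N).
It also fails if it takes over 64 s, if anything falls off the work surface, if the arm or the gripper's body presses on something with over 40 N, if the wrist force passes 120 N, or if a joint passes its speed limit or range.

## Working session

There is one attempt and no reset: what is moved stays moved. The work goes in short steps, Python scripts to look and compute and a tool call to move; the robot and the scene stay as the last step left them, time stands still between calls to the robot, and variables do not carry over. Pictures are saved under pics/ and viewed, at most 10 in all, crops included, and the job is handed in when it is done.

Besides the shell and the picture viewer there is one more tool, called after "Call:" by a JSON object that holds its "name" and its "arguments". carry_out: Moves the arm, as the interface text tells. Its arguments: {"type":"object","properties":{"series":{"type":"array","items":{"type":"array","items":{"type":"number","minimum":-1,"maximum":1}}},"fingers":{"type":"number"}},"required":["series"]}

```bash
mkdir -p pics; ls
python3 - <<'E'
from cell import env
import cv2,numpy as np
s=env.state();print(s)
ims=[]
for c in("scene","top"):
    im=env.read_camera(c);ims.append(im)
    cv2.imwrite(f"pics/{c}0.png",im[:,:,::-1])
    k=env.calibration(c);print(c,np.round(k["K"],1).tolist(),np.round(k["pose"],3).tolist())
    for l in("holder","mould","case","lid","clamp","lid_edge","clamp_tip","lid_hinge","clamp_hinge","meter","reel","tape","driver"):
        print(l,[(round(d["conf"],2),round(d["position"][1]*560),round(d["position"][0]*420)) for d in env.look_for(c,l)])
E
```

```text
pics
{'t': 0.0, 'joints': array([ 1.05942412e+00,  4.91565160e-01,  1.55946441e+00,  1.71238874e-05,
        1.09169134e+00, -1.05588731e-01]), 'qvel': array([-0.00120116,  0.00138534,  0.00081351,  0.00031626, -0.00069425,
        0.00127547]), 'tau': array([-2.81828703e-03, -6.12650156e+01, -2.58182234e+01,  6.90881163e-02,
        4.82485152e-02, -1.04756327e-04]), 'eef_pos': array([246.55819755, 574.04125193, 214.05311756]), 'tcp_rot': array([-3.14047229e+00, -1.34011868e-04,  2.73580120e+00]), 'ft_force': array([-0.18454303,  0.44702917,  0.85139625]), 'moment': array([-0.0213628 ,  0.03403464,  0.02974531]), 'grip_force': 0.0, 'opening': 0.998644293004643}
scene [[507.7, 0.0, 290.8], [0.0, 507.7, 208.0], [0.0, 0.0, 1.0]] [[0.592, 0.638, -0.492, 1301.376], [0.806, -0.469, 0.362, -589.964], [-0.0, -0.611, -0.792, 1285.621], [0.0, 0.0, 0.0, 1.0]]
holder [(0.74, 240, 226), (0.56, 313, 151), (0.39, 350, 177)]
mould [(0.78, 252, 249)]
case [(0.78, 335, 179), (0.76, 301, 136)]
lid [(0.86, 308, 129), (0.36, 388, 144), (0.17, 350, 176)]
clamp [(0.53, 313, 152), (0.51, 292, 121)]
lid_edg
[... 324 characters left out ...]
155, 253)]
top [[467.1, 0.0, 282.8], [0.0, 467.1, 211.3], [0.0, 0.0, 1.0]] [[-0.028, -0.984, 0.174, 351.173], [-0.999, 0.032, 0.021, -20.264], [-0.026, -0.173, -0.985, 1198.428], [0.0, 0.0, 0.0, 1.0]]
holder [(0.63, 362, 220)]
mould [(0.72, 362, 211)]
case [(0.87, 201, 324), (0.79, 220, 222), (0.41, 216, 194)]
lid [(0.98, 217, 195), (0.75, 198, 323)]
clamp [(0.66, 206, 342), (0.57, 222, 265), (0.34, 221, 222)]
lid_edge [(0.88, 215, 194), (0.75, 203, 323)]
clamp_tip [(0.59, 223, 265), (0.53, 201, 343)]
lid_hinge [(0.88, 219, 194), (0.75, 199, 326)]
clamp_hinge [(0.68, 204, 341), (0.4, 223, 264)]
meter [(0.95, 288, 142)]
reel [(0.78, 284, 269)]
tape [(0.73, 118, 249)]
driver [(0.62, 458, 276)]
```

View pics/scene0.png

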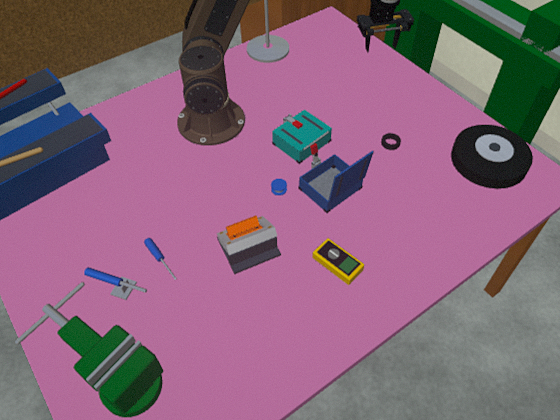

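View pics/top0.png

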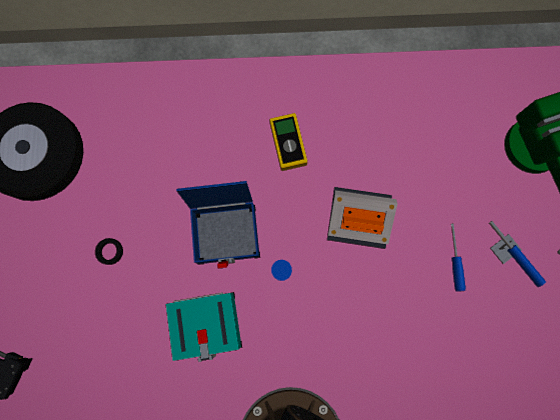

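The scene and top pictures agree. In the top picture the blue case is at about (226,232), its lid upright on the far side (215,193), its clamp at (222,265). The mould with the orange holder is at (362,218). The turquoise look-alike is at (203,325), the reel at (281,270), the meter at (288,142).

```bash
cat > h.py <<'E'
from cell import env
import cv2,numpy as np
def ray(k,u,v,z):
    K=np.array(k["K"]);P=np.array(k["pose"])
    d=P[:3,:3]@np.linalg.solve(K,[u,v,1.]);c=P[:3,3]
    return c+d*(z-c[2])/d[2]
def proj(k,p):
    K=np.array(k["K"]);P=np.array(k["pose"])
    q=K@(P[:3,:3].T@(np.array(p,float)-P[:3,3]));return q[:2]/q[2]
def orange(im):
    h=cv2.cvtColor(im,cv2.COLOR_RGB2HSV)
    return cv2.inRange(h,(8,170,90),(20,255,255))
E
python3 - <<'E'
from h import *
im=cv2.imread("pics/top0.png")
c=cv2.resize(im[168:282,160:410],None,fx=3.2,fy=3.2,interpolation=cv2.INTER_CUBIC);cv2.imwrite("pics/crop1.png",c)
k=env.calibration("top")
for n,u,v,z in(("case",226,232,10),("mould",362,218,65),("reel",281,270,26),("clamp",222,265,110),("turq",203,325,60),("meter",288,142,34)):print(n,ray(k,u,v,z).round())
E
```

```text
case [512. 152.  10.]
mould [ 529. -190.   65.]
reel [410.  13.  26.]
clamp [421. 147. 110.]
turq [283. 201.  60.]
meter [739. -15.  34.]
```

View pics/crop1.png

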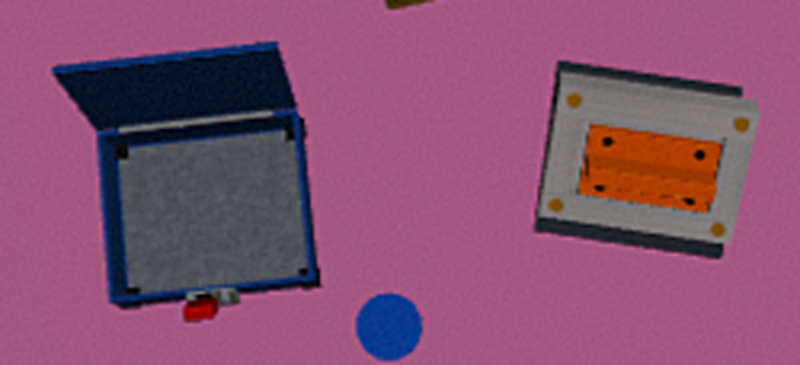

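```bash
cat >> h.py <<'E'
from scipy.optimize import least_squares
def fit(k,pts,pix,x0):
    pts=np.array(pts,float);pix=np.array(pix,float)
    def f(p):
        c,s=np.cos(p[2]),np.sin(p[2]);R=np.array([[c,-s,0],[s,c,0],[0,0,1]])
        return np.concatenate([proj(k,R@q+[p[0],p[1],0])-r for q,r in zip(pts,pix)])
    r=least_squares(f,x0,x_scale=[10,10,.1]);return r.x,r.fun.reshape(-1,2)
def hm(x,y,z):  # holder frame (bedded) -> mould frame
    a=np.radians(32);c,s=np.cos(a),np.sin(a)
    return [-10.6+x*c-z*s,y,59+x*s+z*c]
E
python3 - <<'E'
from h import *
k=env.calibration("top")
cr=lambda u,v:((u+.5)/3.2+160-.5,(v+.5)/3.2+168-.5)
pl=[hm(28,50,10),hm(28,-50,10),hm(-28,50,10),hm(-28,-50,10)]
px=[cr(590,124),cr(724,140),cr(580,194),cr(714,212)]
fc=[hm(55+0,75,10),hm(55,-75,10),hm(-55,75,10),hm(-55,-75,10)]
pf=[cr(560,75),cr(757,100),cr(537,220),cr(722,241)]
for a,b in((pl,px),(fc,pf),(pl+fc,px+pf)):
    p,e=fit(k,a,b,[535,-190,0]);print("mould",p.round(3),e.round(1).tolist())
rim=[(67,79,56),(67,-79,56),(-67,79,56),(-67,-79,56)]
p,e=fit(k,rim,[cr(98,133),cr(302,120),cr(113,304),cr(318,286)],[512,152,0]);print("case",p.round(3),e.round(1).tolist())
# lid angle
c,s=np.cos(p[2]),np.sin(p[2]);R=np.array([[c,-s,0],[s,c,0],[0,0,1]])
for a in(1.5,1.6,1.7,1.8):print("lid",a,[((proj(k,R@[67-134*np.cos(a),y,57+134*np.sin(a)]+[p[0],p[1],0])-[160,168])*3.2).round() for y in(79,-79)])
for a in(1.7,1.85,2.0):print("clamp",a,((proj(k,R@[-73+65*np.cos(a),0,70+65*np.sin(a)]+[p[0],p[1],0])-[160,168])*3.2).round())
E
```

```text
mould [ 5.38773e+02 -1.95077e+02 -1.53000e-01] [[0.5, 0.7], [-0.0, 0.6], [0.4, -0.2], [-0.9, -1.0]]
mould [ 5.44903e+02 -1.89303e+02 -1.66000e-01] [[-1.2, 1.6], [-0.3, 1.9], [-0.4, -2.5], [2.0, -1.0]]
mould [ 5.41831e+02 -1.92224e+02 -1.61000e-01] [[-0.7, -0.7], [-1.3, -0.5], [-0.9, -1.6], [-2.3, -2.0], [-0.0, 2.9], [1.0, 2.9], [0.9, -1.2], [3.4, 0.1]]
case [5.02777e+02 1.48982e+02 6.20000e-02] [[1.0, 0.4], [0.2, -1.4], [-0.7, 0.6], [-0.5, 0.3]]
lid 1.5 [array([ 58., 112.]), array([286.,  91.])]
lid 1.6 [array([57., 93.]), array([284.,  72.])]
lid 1.7 [array([57., 75.]), array([283.,  54.])]
lid 1.8 [array([56., 57.]), array([282.,  36.])]
clamp 1.7 [198. 308.]
clamp 1.85 [199. 321.]
clamp 2.0 [201. 335.]
```

Call:
{"name": "carry_out", "arguments": {"series": [[0.3,-0.6,0.7,-0.63],[0.26,-0.76,0.3,-0.63],[0.26,-0.76,0,-0.63],[0.26,-0.76,0,-0.63],[0.26,-0.76,0,-0.63]], "fingers": 0.25}}

```text
t: 1.9
eef_pos: [313.9, 390.8, 264.9]
tcp_rot: [3.141, 0.0, 2.403]
ft_force: [0.4, 0.2, -0.2]
opening: 0.638
grip_force: 0.0
```

Call:
{"name": "carry_out", "arguments": {"series": [[0.26,-0.76,0,-0.63],[0.26,-0.76,0,-0.63],[0.26,-0.76,0,-0.63],[0.26,-0.76,0,-0.63],[0.26,-0.76,0,-0.63]]}}

```text
t: 2.4
eef_pos: [378.9, 200.8, 264.9]
tcp_rot: [3.141, 0.0, 2.074]
ft_force: [0.6, -0.0, 0.9]
opening: 0.378
grip_force: 0.0
```

Call:
{"name": "carry_out", "arguments": {"series": [[0.26,-0.76,0,-0.63],[0.26,-0.76,0,-0.63],[0.26,-0.76,0,-0.63],[0.26,-0.76,0,-0.63],[0.26,-0.76,0,-0.63]]}}

```text
t: 2.9
eef_pos: [444.0, 10.6, 264.9]
tcp_rot: [3.141, 0.0, 1.743]
ft_force: [0.6, 0.2, 0.0]
opening: 0.377
grip_force: 0.0
```

Call:
{"name": "carry_out", "arguments": {"series": [[0.26,-0.76,0,-0.63],[0.26,-0.76,0,-0.63],[0.26,-0.8,0,-0.63],[0.26,-0.8,0,-0.63],[0,0,0,0]]}}

```text
t: 3.4
eef_pos: [496.8, -147.6, 264.3]
tcp_rot: [3.141, 0.001, 1.477]
ft_force: [0.6, 0.0, 0.4]
opening: 0.375
grip_force: 0.0
```

Run:
```python
from h import *
s=env.state();print(s["t"],s["eef_pos"],s["tcp_rot"],s["opening"],s["joints"])
k=env.calibration("wrist");print(k)
im=env.read_camera("wrist");cv2.imwrite("pics/w1.png",im[:,:,::-1])
```

```text
3.4 [ 496.81536209 -147.63109801  264.29306375] [3.14101620e+00 7.32233153e-04 1.47670280e+00] 0.37515874219010675 [-4.16068651e-01  2.87108138e-01  1.75011391e+00 -5.73672928e-04
  1.10359213e+00 -3.21717162e-01]
{'K': array([[362.10672279,   0.        , 285.54137885],
       [  0.        , 362.10672279, 214.13046815],
       [  0.        ,   0.        ,   1.        ]]), 'pose': array([[ 9.95543595e-01, -9.15828700e-02, -2.24839648e-02,
         5.04405112e+02],
       [-9.42899973e-02, -9.62832216e-01, -2.53107726e-01,
        -7.67839468e+01],
       [ 1.53204633e-03,  2.54099789e-01, -9.67176794e-01,
         4.34094609e+02],
       [ 0.00000000e+00,  0.00000000e+00,  0.00000000e+00,
         1.00000000e+00]])}
```

View pics/w1.png

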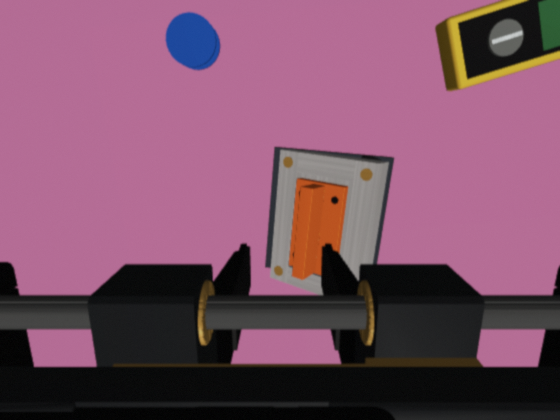

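Run:
```python
from h import *
im=cv2.imread("pics/w1.png")
cv2.imwrite("pics/crop2.png",cv2.resize(im[140:290,260:410],None,fx=4,fy=4,interpolation=cv2.INTER_CUBIC))
```

```text
(no output)
```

View pics/crop2.png

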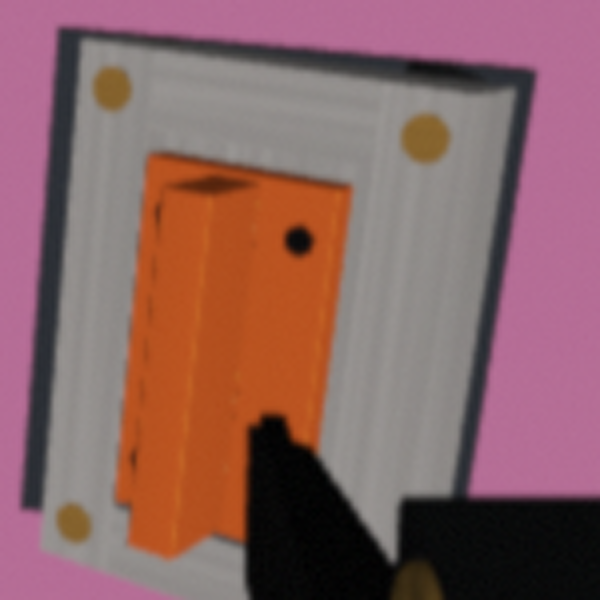

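Wrist view: holder's rib top runs from crop pixels (165..212,190) to (130..172,552), plate corners at (150,153), (351,186), (116,500); the rib leans to image left (towards the robot, world −x), as worked out.

Run:
```python
from h import *
k=env.calibration("wrist")
cr=lambda u,v:((u+.5)/4+260-.5,(v+.5)/4+140-.5)
P=[hm(-28,50,10),hm(28,50,10),hm(-28,-50,10),hm(-7,48,38),hm(7,48,38),hm(-7,-48,38),hm(7,-48,38)]
p,e=fit(k,P,[cr(*q) for q in((150,153),(351,186),(116,500),(165,188),(212,193),(130,546),(172,558))],[540,-195,-.15])
print(p.round(3),e.round(1).tolist())
c,s=np.cos(p[2]),np.sin(p[2])
for mx in(-26,-30):
    g=np.array([p[0]+c*mx,p[1]+s*mx]);print(mx,g,g-env.state()["eef_pos"][:2])
print(np.degrees(p[2]),np.degrees(env.state()["tcp_rot"][2])-90, env.state()["eef_pos"])
```

```text
[ 5.40362e+02 -1.91745e+02 -1.82000e-01] [[-0.1, -0.5], [-1.4, 0.2], [-0.3, 0.3], [0.1, -1.3], [1.2, -0.1], [-0.4, 0.3], [0.8, 1.3]]
-26 [ 514.79160076 -187.03712687] [ 18.85187402 -41.40939678]
-30 [ 510.85770921 -186.31290502] [ 14.91798247 -40.68517493]
-10.431243594120875 -5.2498464175477295 [ 495.93972674 -145.62773009  264.20112926]
```

Call:
{"name": "carry_out", "arguments": {"series": [[0.1,-0.4,0,-0.37],[0.2,-0.44,0,-0.38],[0,0,-0.8,0],[0,0,-0.8,0],[0,0,-0.8,0]]}}

```text
t: 3.95
eef_pos: [510.5, -184.8, 143.8]
tcp_rot: [3.141, 0.0, 1.405]
ft_force: [0.3, 0.7, -1.2]
opening: 0.375
grip_force: 0.0
```

Call:
{"name": "carry_out", "arguments": {"series": [[0,0,0,0],[0,0,0,0],[0,0,0,0],[0,0,0,0],[0,0,0,0]]}}

```text
t: 4.45
eef_pos: [511.1, -185.8, 146.0]
tcp_rot: [3.139, 0.001, 1.404]
ft_force: [0.2, 0.3, 0.4]
opening: 0.376
grip_force: 0.0
```

Run:
```python
from h import *
s=env.state();print(s["t"],s["eef_pos"],np.degrees(s["tcp_rot"]))
k=env.calibration("wrist")
im=env.read_camera("wrist");cv2.imwrite("pics/w2.png",im[:,:,::-1])
```

```text
4.45 [ 511.1406077  -185.8365797   146.03351539] [1.79871684e+02 3.89177670e-02 8.04427097e+01]
```

View pics/w2.png

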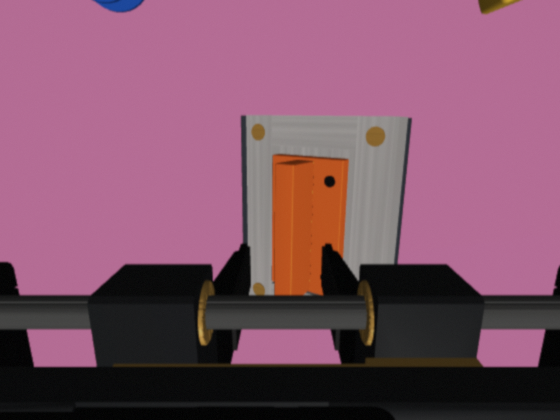

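Wrist view: rib lies between the fingers (rib cols 275–293, plate's far corners (273,155) and (347,160)); mould edges are vertical, so the yaw is right.

Run:
```python
from h import *
k=env.calibration("wrist")
for p in([540.4,-191.7,-.182],[539,-195,-.153],[540,-192,-.168]):
    c,s=np.cos(p[2]),np.sin(p[2]);R=np.array([[c,-s,0],[s,c,0],[0,0,1]])
    print([proj(k,R@q+[p[0],p[1],0]).round(1).tolist() for q in(hm(-28,50,10),hm(28,50,10),hm(-7,48,38),hm(7,48,38),hm(7,-30,38))])
    print((R.T@(env.state()["eef_pos"]-[p[0],p[1],0])).round(1))
```

```text
[[271.1, 150.2], [343.8, 155.2], [273.9, 158.2], [293.1, 159.7], [290.7, 278.4]]
[-30.    0.4 145.7]
[[268.0, 156.7], [340.0, 160.3], [270.4, 165.4], [289.4, 166.7], [290.8, 284.2]]
[-29.1   4.8 145.7]
[[269.7, 151.5], [342.1, 155.6], [272.2, 159.6], [291.4, 160.9], [290.8, 279.4]]
[-29.6   1.2 145.7]
```

Call:
{"name": "carry_out", "arguments": {"series": [[0.04,-0.06,-0.4,0],[0,0,-0.4,0],[0,0,-0.3,0],[0,0,-0.16,0],[0,0,0,0]]}}

```text
t: 5.0
eef_pos: [512.5, -188.7, 81.2]
tcp_rot: [-3.141, -0.0, 1.404]
ft_force: [0.7, 0.2, 0.3]
opening: 0.375
grip_force: 0.0
```

Call:
{"name": "carry_out", "arguments": {"series": [[0,0,0,0],[0,0,0,0],[0,0,0,0],[0,0,0,0],[0,0,0,0]], "fingers": 1}}

```text
t: 5.5
eef_pos: [512.3, -188.7, 82.3]
tcp_rot: [-3.141, 0.0, 1.404]
ft_force: [-4.6, 0.3, 6.6]
opening: 0.176
grip_force: 27.4
```

Call:
{"name": "carry_out", "arguments": {"series": [[0,0,0.04,0],[0,0,0.06,0],[0,0,0.1,0],[0,0,0.1,0],[0,0,0.1,0]]}}

```text
t: 6.0
eef_pos: [512.8, -188.7, 102.2]
tcp_rot: [3.141, 0.0, 1.404]
ft_force: [-0.2, -0.3, -1.4]
opening: 0.164
grip_force: 26.9
```

Call:
{"name": "carry_out", "arguments": {"series": [[0,0,0.2,0],[0,0,0.3,0],[0,0,0.3,0],[0,0,0.3,0],[0,0,0.3,0]]}}

```text
t: 6.5
eef_pos: [512.7, -188.7, 173.0]
tcp_rot: [3.141, 0.0, 1.404]
ft_force: [1.2, 0.2, -1.4]
opening: 0.154
grip_force: 27.6
```

Run:
```python
from h import *
s=env.state();print(s["t"],s["eef_pos"],np.degrees(s["tcp_rot"]),s["opening"],s["grip_force"],s["ft_force"])
a=env.read_camera("wrist");b=env.read_camera("scene")
im=np.hstack([cv2.resize(a[140:390,150:430],(400,357)),cv2.resize(b[160:285,190:330],(400,357),interpolation=cv2.INTER_CUBIC)])
cv2.imwrite("pics/w3.png",im[:,:,::-1])
```

```text
6.5 [ 512.67044192 -188.70779639  172.9526907 ] [1.79972354e+02 6.24695195e-03 8.04298678e+01] 0.15377827512358988 27.56045736372471 [ 1.20008969  0.21871747 -1.37843283]
```

View pics/w3.png

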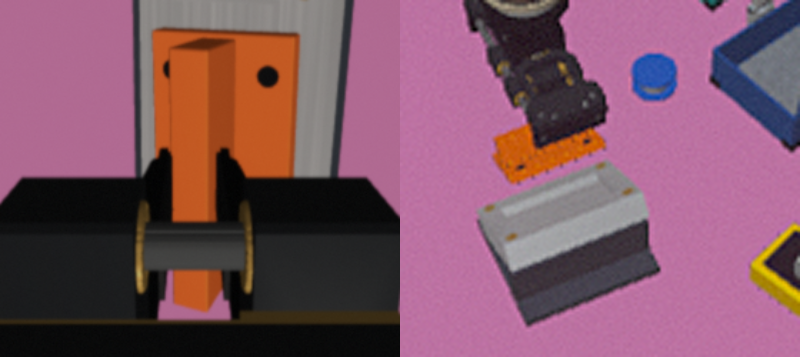

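Holder is lifted, held at the rib between the fingers and hanging nearly level; the cavity is empty.

Call:
{"name": "carry_out", "arguments": {"series": [[-0.01,0.3,0.3,0.95],[-0.01,0.38,0.3,0.95],[-0.01,0.38,0.3,0.95],[-0.01,0.38,0,0.95],[-0.01,0.38,0,0.95]]}}

```text
t: 7.1
eef_pos: [510.0, -97.0, 216.7]
tcp_rot: [3.141, 0.0, 1.905]
ft_force: [-0.4, -0.1, -2.4]
opening: 0.155
grip_force: 27.5
```

Call:
{"name": "carry_out", "arguments": {"series": [[-0.01,0.38,0,0.95],[-0.01,0.38,0,0.95],[-0.01,0.38,0,0.95],[-0.01,0.38,0,0.95],[-0.01,0.38,0,0.95]]}}

```text
t: 7.6
eef_pos: [507.4, -1.9, 216.2]
tcp_rot: [-3.141, -0.001, 2.403]
ft_force: [0.0, 0.3, -1.4]
opening: 0.155
grip_force: 27.6
```

Call:
{"name": "carry_out", "arguments": {"series": [[-0.01,0.38,0,0.95],[-0.01,0.38,0,0.95],[-0.01,0.38,0,0.95],[-0.01,0.38,0,0.95],[-0.01,0.38,0,0.95]]}}

```text
t: 8.1
eef_pos: [504.9, 93.0, 216.2]
tcp_rot: [-3.142, -0.001, 2.9]
ft_force: [0.4, -0.0, -2.2]
opening: 0.158
grip_force: 27.6
```

Call:
{"name": "carry_out", "arguments": {"series": [[-0.01,0.38,0,0.95],[-0.01,0.38,0,0.95],[-0.01,0.36,0,0.95],[0,0,0,0],[0,0,0,0]]}}

```text
t: 8.6
eef_pos: [503.5, 148.2, 216.3]
tcp_rot: [-3.141, -0.001, -3.09]
ft_force: [-0.3, 0.1, -2.5]
opening: 0.158
grip_force: 27.5
```

Run:
```python
from h import *
s=env.state();print(s["t"],s["eef_pos"],np.degrees(s["tcp_rot"]),s["opening"],s["grip_force"],s["ft_force"])
k=env.calibration("wrist");print(k["pose"].round(2))
a=env.read_camera("wrist");b=env.read_camera("top")
cv2.imwrite("pics/w4.png",a[:,:,::-1]);cv2.imwrite("pics/t4.png",b[:,:,::-1])
im=np.hstack([cv2.resize(a,(480,360)),cv2.resize(b[160:280,150:256],(318,360),interpolation=cv2.INTER_CUBIC)])
cv2.imwrite("pics/c4.png",im[:,:,::-1])
```

```text
8.6 [503.46911141 148.19202288 216.28245399] [-1.79992339e+02 -3.53609463e-02 -1.77047706e+02] 0.15829111871290907 27.546363472938538 [-0.30516673  0.0857886  -2.52750206]
[[-5.0000e-02  9.7000e-01  2.5000e-01  4.3355e+02]
 [ 1.0000e+00  5.0000e-02  1.0000e-02  1.4446e+02]
 [-0.0000e+00  2.5000e-01 -9.7000e-01  3.8617e+02]
 [ 0.0000e+00  0.0000e+00  0.0000e+00  1.0000e+00]]
```

View pics/c4.png

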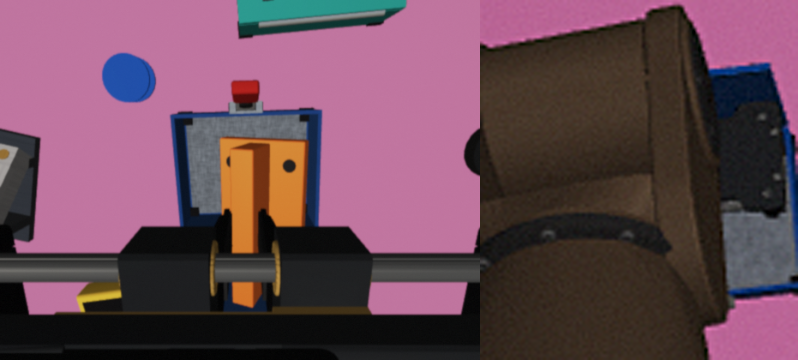

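Wrist view: holder hangs over the case, whose near rim corners are at full-picture (199,134) and (375,128), clamp tip at about (286,107).

```bash
python3 - <<'E'
from h import *
k=env.calibration("wrist")
p,e=fit(k,[(-67,-79,56),(-67,79,56)],[(199.5,134),(374.5,128)],[503,149,.06]);print(p.round(3),e.round(1).tolist())
def pr(p,q):
    c,s=np.cos(p[2]),np.sin(p[2]);return proj(k,[p[0]+c*q[0]-s*q[1],p[1]+s*q[0]+c*q[1],q[2]])
for a in (1.7,1.8,1.9,2.0): print(a,pr(p,(-73+65*np.cos(a),0,70+65*np.sin(a))).round(1))
# held holder: underside z = eef-28 
s=env.state();e=s["eef_pos"];print(e)
for h in(24,28,32):
  q=[s["eef_pos"][0],s["eef_pos"][1],e[2]-h]; print(h,pr([q[0],q[1],.05],(-50,28,q[2]+10)),pr([q[0],q[1],.05],(-50,-28,q[2]+10)),pr([q[0],q[1],.05],(-48,7,q[2]+38)))
E
python3 -c "
import cv2;im=cv2.imread('pics/w4.png');cv2.imwrite('pics/c5.png',cv2.resize(im[85:265,190:390],(800,720))[:600])"
```

```text
[5.10812e+02 1.51218e+02 8.40000e-02] [[-1.3, 0.1], [1.3, 0.0]]
1.7 [286.5 112.9]
1.8 [286.2 103. ]
1.9 [285.9  93.4]
2.0 [285.6  84.1]
[503.66639275 147.66900997 216.46761477]
24 [341.35572487 160.07653343] [230.50805799 160.03595182] [302.20631127 171.83554898]
28 [340.20003299 159.2249492 ] [231.6479562  159.18519024] [301.80416707 170.55883102]
32 [339.09123683 158.40792062] [232.74159861 158.36895162] [301.42098354 169.34230896]
```

View pics/c5.png

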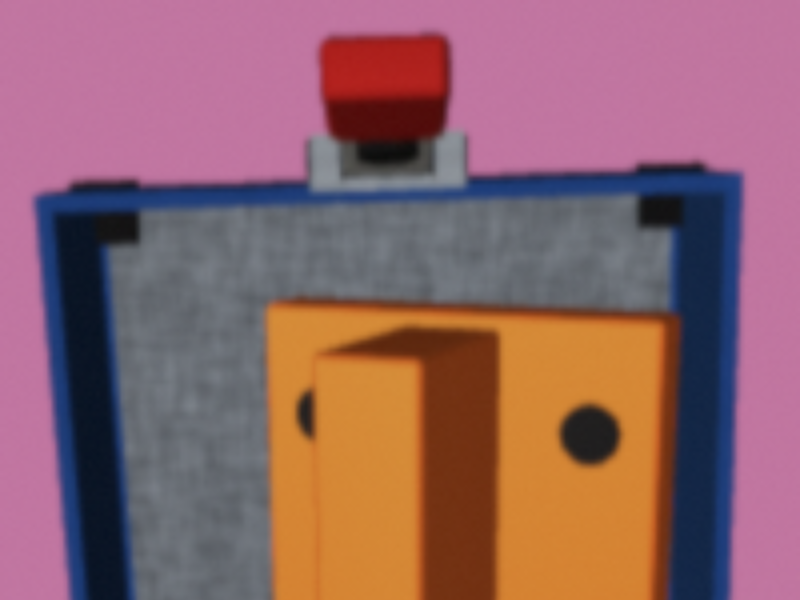

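The wrist crop shows the rib still leaning toward −y by about 20° (its +y side face is visible at cols 422–498), near rim corners (38,198) and (741,173). Pressing gently on the floor should level it.

Call:
{"name": "carry_out", "arguments": {"series": [[0.04,0,-0.6,0.2],[0,0.02,-0.8,0],[0,0,-0.7,0],[0,0,-0.5,0],[0,0,-0.3,0]]}}

```text
t: 9.2
eef_pos: [505.1, 148.3, 69.7]
tcp_rot: [-3.141, -0.002, -3.07]
ft_force: [0.4, 0.7, -1.1]
opening: 0.16
grip_force: 27.6
```

Call:
{"name": "carry_out", "arguments": {"series": [[0,0,-0.06,0],[0,0,-0.06,0],[0,0,-0.06,0],[0,0,-0.06,0],[0,0,0,0]]}}

```text
t: 9.7
eef_pos: [505.8, 149.2, 59.9]
tcp_rot: [3.141, 0.0, -3.068]
ft_force: [1.4, 0.2, -1.1]
opening: 0.161
grip_force: 27.6
```

Call:
{"name": "carry_out", "arguments": {"series": [[0,0,-0.08,0],[0,0,-0.08,0],[0,0,-0.06,0],[0,0,-0.04,0],[0,0,0,0]]}}

```text
t: 10.2
eef_pos: [505.6, 149.2, 46.3]
tcp_rot: [3.142, -0.001, -3.068]
ft_force: [0.4, -0.2, -1.8]
opening: 0.156
grip_force: 27.6
```

Call:
{"name": "carry_out", "arguments": {"series": [[0,0,-0.04,0],[0,0,-0.04,0],[0,0,-0.02,0],[0,0,0,0],[0,0,0,0]]}}

```text
t: 10.7
eef_pos: [506.1, 150.1, 43.2]
tcp_rot: [3.141, 0.002, -3.068]
ft_force: [-5.7, 6.7, 19.3]
opening: 0.158
grip_force: 29.6
```

Call:
{"name": "carry_out", "arguments": {"series": [[0,0,-0.02,0],[0,0,-0.02,0],[0,0,0,0],[0,0,0,0],[0,0,0,0]]}}

```text
t: 11.2
eef_pos: [506.1, 151.2, 42.2]
tcp_rot: [3.139, 0.003, -3.068]
ft_force: [-9.8, 16.0, 32.9]
opening: 0.156
grip_force: 32.5
```

Run:
```python
from h import *
s=env.state();print(s["t"],s["eef_pos"],s["opening"],s["grip_force"],s["ft_force"],s["moment"])
a=env.read_camera("wrist");cv2.imwrite("pics/w6.png",cv2.resize(a[60:270,150:430],(800,600))[:,:,::-1])
```

```text
11.2 [506.086551   151.18904943  42.16257413] 0.1557391386131053 32.546725049614906 [-9.81988409 15.9631882  32.85307439] [3.27870873 1.81852285 0.15608526]
```

View pics/w6.png

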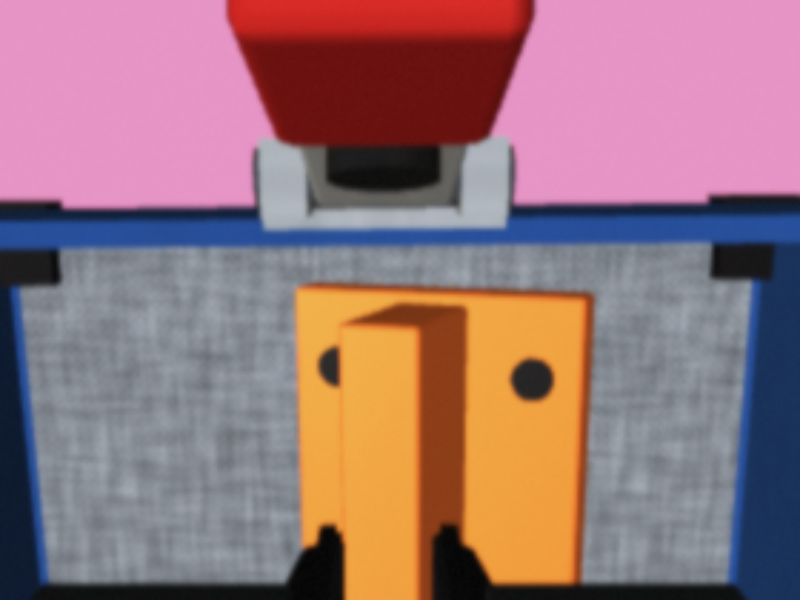

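The holder's −y edge rests on the floor (tilt about 17°), well inside the walls (plate at crop cols 297–592, walls at 20 and 755). I will relieve the press and let go a little so that it tips flat softly.

Call:
{"name": "carry_out", "arguments": {"series": [[0,0,0.02,0],[0,0,0.01,0],[0,0,0,0],[0,0,0,0],[0,0,0,0]]}}

```text
t: 11.75
eef_pos: [506.4, 150.1, 42.3]
tcp_rot: [3.14, 0.003, -3.068]
ft_force: [-1.7, 6.6, 13.3]
opening: 0.155
grip_force: 29.6
```

Call:
{"name": "carry_out", "arguments": {"series": [[0,0,0,0],[0,0,0,0],[0,0,0,0],[0,0,0,0],[0,0,0,0]], "fingers": 0.62}}

```text
t: 12.25
eef_pos: [506.1, 149.6, 41.6]
tcp_rot: [3.141, 0.001, -3.068]
ft_force: [-0.0, 0.4, 0.1]
opening: 0.191
grip_force: 0.4
```

Run:
```python
from h import *
s=env.state();print(s["t"],s["eef_pos"],s["opening"],s["grip_force"],s["ft_force"],s["moment"])
a=env.read_camera("wrist");cv2.imwrite("pics/w7.png",cv2.resize(a[60:270,150:430],(800,600))[:,:,::-1])
```

```text
12.25 [506.08412487 149.58213214  41.5543831 ] 0.19147475300209812 0.3768594190478325 [-0.02898116  0.43284635  0.05043069] [0.2123094  0.08244185 0.05433644]
```

View pics/w7.png

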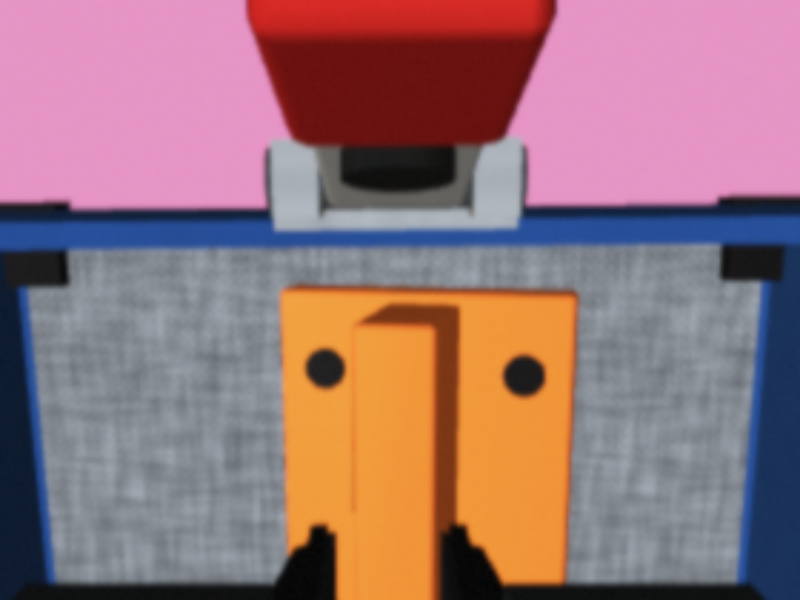

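That was already my 11th view, one over the limit of 10, so I view no more and rely on numbers. It shows the holder nearly flat, with a slight lean still. I open further.

Call:
{"name": "carry_out", "arguments": {"series": [[0,0,0,0],[0,0,0,0],[0,0,0,0],[0,0,0,0],[0,0,0,0]], "fingers": 0.4}}

```text
t: 12.8
eef_pos: [505.7, 149.2, 41.1]
tcp_rot: [3.142, -0.0, -3.068]
ft_force: [0.4, 0.2, -0.3]
opening: 0.297
grip_force: 0.0
```

Call:
{"name": "carry_out", "arguments": {"series": [[0,0,0.1,0],[0,0,0.2,0],[0,0,0.4,0],[0,0,0.6,0],[0,0,0.8,0]], "fingers": 0.1}}

```text
t: 13.3
eef_pos: [505.0, 149.1, 147.1]
tcp_rot: [-3.142, -0.002, -3.068]
ft_force: [0.1, -0.5, 0.4]
opening: 0.453
grip_force: 0.0
```

Run:
```python
from h import *
s=env.state();print(s["t"],s["eef_pos"],s["opening"],s["grip_force"],s["ft_force"],s["joints"])
k=env.calibration("wrist");a=env.read_camera("wrist")
cv2.imwrite("pics/w8.png",a[:,:,::-1])
m=orange(a);m[250:]=0
print(k["K"][0,0],cv2.countNonZero(m))
c,_=cv2.findContours(m,cv2.RETR_EXTERNAL,cv2.CHAIN_APPROX_NONE)
c=max(c,key=cv2.contourArea);print(cv2.boundingRect(c),cv2.approxPolyDP(cv2.convexHull(c),2.5,True)[:,0].tolist())
# row scan: orange brightness (V) per column at some rows
g=cv2.cvtColor(a,cv2.COLOR_RGB2HSV)[:,:,2]
for r in(190,205,220):
    xs=np.where(m[r])[0]; print(r,xs.min(),xs.max(),g[r,xs.min():xs.max()+1].tolist())
# predicted for flat, case at (507.5,150.5), holder centre guess (506,149)
for cx,cy,z in((506,149,4),):
    for q in((-50,28,14),(-50,-28,14),(-48,7,42),(-48,-7,42),(-20,7,42),(-20,-7,42),(-20,28,14),(-20,-28,14)):
        y=.07;print(q,proj(k,[cx+q[0]*np.cos(y)-q[1]*np.sin(y),cy+q[0]*np.sin(y)+q[1]*np.cos(y),q[2]]).round(1))
```

```text
13.3 [505.03046702 149.1203764  147.11542333] 0.45318378939938464 0.0 [ 0.08342073 -0.53883718  0.35395559] [ 1.61587540e-01  4.37807950e-01  1.87376728e+00  1.28566482e-04
  8.32011683e-01 -1.48303971e+00]
362.1067227937164 6331
(256, 148, 66, 102) [[321, 149], [318, 249], [258, 249], [256, 149]]
190 256 320 [214, 229, 230, 230, 230, 230, 230, 230, 230, 231, 230, 230, 230, 230, 230, 230, 231, 230, 231, 230, 230, 230, 228, 219, 226, 230, 230, 230, 231, 230, 230, 230, 230, 230, 230, 230, 230, 230, 230, 230, 225, 204, 222, 230, 230, 231, 230, 230, 230, 230, 230, 230, 230, 230, 230, 230, 230, 230, 230, 230, 230, 230, 230, 229, 210]
205 257 320 [228, 230, 230, 230, 231, 230, 230, 231, 231, 230, 230, 230, 230, 230, 230, 230, 231, 230, 230, 231, 230, 230, 230, 230, 230, 230, 230, 230, 230, 230, 230, 230, 230, 230, 230, 230, 231, 230, 230, 224, 205, 223, 230, 230, 230, 230, 230, 230, 230, 230, 230, 230, 230, 230, 230, 231, 231, 230, 230, 230, 230, 230, 226, 195]
220 257 319 [221, 230, 230, 230, 231, 230, 230, 230, 230, 230, 230, 231, 230, 230, 230, 230, 230, 230, 230, 230, 230, 230, 230, 230, 230, 230, 230, 230, 230, 230, 230, 230, 230, 230, 230, 230, 230, 230, 230, 219, 196, 221, 229, 230, 230, 231, 230, 230, 230, 230, 230, 230, 230, 230, 231, 230, 230, 230, 230, 230, 230, 230, 219]
(-50, 28, 14) [319.7 145.7]
(-50, -28, 14) [251.8 145.5]
(-48, 7, 42) [295.1 150.9]
(-48, -7, 42) [276.4 150.8]
(-20, 7, 42) [294.7 187.7]
(-20, -7, 42) [276.5 187.6]
(-20, 28, 14) [318.7 181.7]
(-20, -28, 14) [252.5 181.5]
```

Numbers show the holder flat: uniform brightness (no rib side face), plate cols 256–321 with the rib centred. Next, the lid: rise, go behind it.

Call:
{"name": "carry_out", "arguments": {"series": [[0,0,0.9,0],[0,0,0.9,0],[0.8,0.06,0,0],[0.95,0.07,0,0],[0.95,0.07,0,0]], "fingers": 1}}

```text
t: 13.85
eef_pos: [642.1, 159.4, 238.1]
tcp_rot: [3.141, 0.002, -3.068]
ft_force: [-0.3, 0.2, 0.5]
opening: 0.085
grip_force: 0.0
```

Call:
{"name": "carry_out", "arguments": {"series": [[0,0,-0.5,0],[0,0,-0.7,0],[0,0,-0.4,0],[0,0,0,0],[0,0,0,0]]}}

```text
t: 14.35
eef_pos: [641.0, 159.3, 157.3]
tcp_rot: [3.141, 0.001, -3.068]
ft_force: [0.3, 0.0, -0.2]
opening: 0.001
grip_force: 0.0
```

Call:
{"name": "carry_out", "arguments": {"series": [[-0.46,-0.03,0,0],[-0.4,-0.03,0,0],[-0.4,-0.03,-0.02,0],[-0.4,-0.03,-0.06,0],[0,0,0,0]]}}

```text
t: 14.85
eef_pos: [556.9, 153.3, 154.3]
tcp_rot: [3.141, 0.002, -3.067]
ft_force: [1.2, 0.1, 0.4]
opening: 0.005
grip_force: 0.0
```

Run:
```python
from h import *
s=env.state();print(s["t"],s["eef_pos"],s["ft_force"],s["joints"].round(2))
env.read_camera("scene")
k=env.calibration("scene")
print([(d["conf"],d["position"][1]*560,d["position"][0]*420) for l in("lid_edge","lid","clamp_tip") for d in env.look_for("scene",l)])
c,w=np.cos(.07),np.sin(.07)
for a in(1.7,1.5,1.4,1.3,1.2,1.):
    x=67-134*np.cos(a)+3*np.sin(a);print(a,proj(k,[507.5+x*c,150.5+x*w,57+134*np.sin(a)]).round(1))
```

```text
14.85 [556.93222851 153.34926613 154.31324408] [1.17523987 0.09700128 0.42567218] [ 0.15  0.49  1.75  0.    0.9  -1.49]
[(0.78, 340.592, 173.586), (0.78, 301.896, 133.896), (0.95, 306.37600000000003, 129.696), (0.67, 340.20000000000005, 175.98), (0.66, 292.09599999999995, 121.38), (0.59, 312.704, 152.88), (0.44, 337.40000000000003, 261.11400000000003)]
1.7 [353.3 163.2]
1.5 [347.  157.9]
1.4 [343.8 155.8]
1.3 [340.6 154. ]
1.2 [337.6 152.7]
1.0 [331.8 151.1]
```

Call:
{"name": "carry_out", "arguments": {"series": [[-0.43,-0.03,-0.2,0],[-0.33,-0.02,-0.22,0],[-0.27,-0.02,-0.29,0],[-0.22,-0.02,-0.34,0],[0,0,0,0]]}}

```text
t: 15.55
eef_pos: [494.4, 148.6, 98.4]
tcp_rot: [-3.141, -0.003, -3.068]
ft_force: [-0.6, -0.3, -0.3]
opening: -0.001
grip_force: 0.0
```

Call:
{"name": "carry_out", "arguments": {"series": [[-0.1,0,-0.2,0],[-0.06,0,-0.2,0],[-0.04,0,-0.2,0],[0,0,-0.1,0],[0,0,0,0]]}}

```text
t: 16.05
eef_pos: [484.9, 148.7, 63.9]
tcp_rot: [-3.142, -0.002, -3.068]
ft_force: [0.2, 0.3, 0.8]
opening: 0.002
grip_force: 0.0
```

Call:
{"name": "carry_out", "arguments": {"series": [[0,0,-0.04,0],[0,0,-0.02,0],[0,0,0,0],[0,0,0,0],[0,0,0,0]]}}

```text
t: 16.55
eef_pos: [485.2, 148.8, 63.1]
tcp_rot: [3.141, 0.001, -3.068]
ft_force: [-4.7, -0.3, 20.4]
opening: 0.004
grip_force: 10.0
```

Run:
```python
from h import *
s=env.state();print(s["t"],s["eef_pos"],s["ft_force"],s["joints"].round(2))
env.read_camera("scene")
k=env.calibration("scene")
print([(l,round(d["conf"],2),round(d["position"][1]*560),round(d["position"][0]*420)) for l in("lid_edge","lid","clamp_tip","case","holder") for d in env.look_for("scene",l)])
print(proj(k,[507,150,60]),proj(k,[575,155,125]))
```

```text
16.55 [485.21173554 148.7996737   63.10509066] [-4.74047334 -0.34740913 20.35921789] [ 0.17  0.55  1.99  0.    0.6  -1.48]
[('lid_edge', 0.95, 297, 134), ('lid_edge', 0.61, 334, 178), ('lid', 0.97, 333, 178), ('lid', 0.79, 302, 131), ('clamp_tip', 0.61, 293, 123), ('case', 0.68, 295, 136), ('case', 0.64, 332, 181), ('case', 0.55, 331, 179), ('case', 0.45, 250, 242)]
[330.026511   175.47567161] [346.68190787 174.14937584]
```

Contact with 20 N at z = 63, the shut lid's top height: the lid is closed. Now the clamp: rise, go behind it (robot side).

Call:
{"name": "carry_out", "arguments": {"series": [[0,0,0.6,0],[0,0,0.95,0],[0,0,0.6,0],[-0.8,-0.06,0,0],[-0.7,-0.06,0,0]]}}

```text
t: 17.35
eef_pos: [409.2, 142.7, 169.9]
tcp_rot: [3.141, 0.002, -3.068]
ft_force: [0.1, 0.2, -0.6]
opening: 0.005
grip_force: 0.0
```

Call:
{"name": "carry_out", "arguments": {"series": [[-0.3,0,0,0],[0,0,0,0],[0,0,0,0],[0,0,0,0],[0,0,0,0]]}}

```text
t: 17.85
eef_pos: [395.9, 142.8, 169.0]
tcp_rot: [3.141, -0.0, -3.068]
ft_force: [0.9, 0.1, 0.6]
opening: 0.006
grip_force: 0.0
```

Run:
```python
from h import *
s=env.state();print(s["t"],s["eef_pos"],s["ft_force"],s["joints"].round(2))
k=env.calibration("wrist");a=env.read_camera("wrist");cv2.imwrite("pics/w9.png",a[:,:,::-1])
h=cv2.cvtColor(a,cv2.COLOR_RGB2HSV);m=cv2.inRange(h,(0,170,60),(6,255,255))|cv2.inRange(h,(174,170,60),(180,255,255))
n,_,st,ce=cv2.connectedComponentsWithStats(m);print([(st[i].tolist(),ce[i].round().tolist()) for i in range(1,n) if st[i][4]>40])
b=env.read_camera("top");kt=env.calibration("top")
for l in("clamp_tip","lid_edge","clamp"):print(l,[(round(d["conf"],2),round(d["position"][1]*560),round(d["position"][0]*420)) for d in env.look_for("top",l)])
c,w=np.cos(.07),np.sin(.07)
for t in(1.7,1.8,1.9):
    x=-73+65*np.cos(t);p=[507.5+x*c,150.5+x*w,70+65*np.sin(t)];print(t,proj(k,p).round(),proj(kt,p).round())
```

```text
17.85 [395.94862855 142.77333063 168.99713342] [0.85838779 0.05731239 0.61266377] [ 0.19  0.27  2.09  0.    0.78 -1.46]
[([370, 0, 33, 54, 1704], [386.0, 26.0])]
clamp_tip []
lid_edge [(0.91, 227, 224), (0.55, 234, 343)]
clamp []
1.7 [286. 287.] [221. 262.]
1.8 [286. 277.] [222. 265.]
1.9 [286. 266.] [222. 268.]
```

Call:
{"name": "carry_out", "arguments": {"series": [[-0.2,0,0,0],[0,0,-0.2,0],[0,0,-0.4,0],[0,0,-0.4,0],[0,0,-0.14,0]]}}

```text
t: 18.6
eef_pos: [384.3, 142.6, 110.5]
tcp_rot: [-3.141, -0.002, -3.068]
ft_force: [-0.3, 0.3, -0.4]
opening: 0.002
grip_force: 0.0
```

Call:
{"name": "carry_out", "arguments": {"series": [[0.3,0.02,0,0],[0.3,0.02,0,0],[0.2,0.02,0,0],[0,0,0,0],[0,0,0,0]]}}

```text
t: 19.1
eef_pos: [425.0, 145.8, 112.1]
tcp_rot: [3.141, 0.0, -3.068]
ft_force: [-1.3, -0.2, -0.7]
opening: 0.005
grip_force: 0.0
```

Call:
{"name": "carry_out", "arguments": {"series": [[0.22,0.02,0.04,0],[0.32,0.02,-0.14,0],[0.24,0.02,-0.26,0],[0.1,0.01,-0.2,0],[0,0,0,0]]}}

```text
t: 19.6
eef_pos: [469.9, 149.2, 82.9]
tcp_rot: [-3.142, -0.001, -3.068]
ft_force: [-0.3, -0.2, 0.1]
opening: 0.003
grip_force: 0.0
```

Call:
{"name": "carry_out", "arguments": {"series": [[0.02,0,-0.1,0],[0,0,-0.06,0],[0,0,-0.04,0],[0,0,0,0],[0,0,0,0]]}}

```text
t: 20.1
eef_pos: [470.8, 149.4, 75.8]
tcp_rot: [3.141, 0.003, -3.068]
ft_force: [-3.1, -0.6, 21.8]
opening: 0.003
grip_force: 10.5
```

Firm contact at z = 76, the clamp's fully-down height. Now I rise and check.

Call:
{"name": "carry_out", "arguments": {"series": [[0,0,0.3,0],[0,0,0.6,0],[0,0,0.9,0],[-0.6,0,0.9,0],[-0.6,0,0.6,0]]}}

```text
t: 20.6
eef_pos: [412.0, 149.2, 237.9]
tcp_rot: [3.141, 0.002, -3.068]
ft_force: [-0.3, -0.1, 0.2]
opening: 0.006
grip_force: 0.0
```

Run:
```python
from h import *
s=env.state();print(s["t"],s["eef_pos"],s["ft_force"])
for n in("wrist","scene"):
    k=env.calibration(n);a=env.read_camera(n);cv2.imwrite(f"pics/{n}9.png",a[:,:,::-1])
    h=cv2.cvtColor(a,cv2.COLOR_RGB2HSV);m=cv2.inRange(h,(0,150,50),(6,255,255))|cv2.inRange(h,(174,170,50),(180,255,255))
    q,_,st,ce=cv2.connectedComponentsWithStats(m);print(n,[(st[i].tolist(),ce[i].round().tolist()) for i in range(1,q) if st[i][4]>8])
    for l in("clamp_tip","lid","lid_edge"):print(l,[(round(d["conf"],2),round(d["position"][1]*560),round(d["position"][0]*420)) for d in env.look_for(n,l)])
    c,w=np.cos(.07),np.sin(.07)
    for t in(0,.3,.6,1.5):
        x=-73+49*np.cos(t)-6*np.sin(t);print(t,proj(k,[507.5+x*c,150.5+x*w,70+49*np.sin(t)+6*np.cos(t)]).round())
```

```text
20.6 [411.95647504 149.21825898 237.9130255 ] [-0.27407832 -0.08573052  0.18194548]
wrist [([346, 3, 27, 44, 1077], [359.0, 25.0]), ([285, 256, 2, 28, 56], [286.0, 270.0])]
clamp_tip [(0.93, 359, 23), (0.62, 277, 233)]
lid [(0.96, 267, 245), (0.65, 355, 69), (0.22, 278, 234)]
lid_edge [(0.9, 267, 244), (0.69, 354, 72), (0.34, 280, 233)]
0 [280. 267.]
0.3 [280. 269.]
0.6 [280. 266.]
1.5 [279. 230.]
scene [([0, 78, 27, 21, 157], [12.0, 88.0]), ([292, 121, 10, 7, 44], [297.0, 124.0]), ([321, 166, 11, 9, 53], [326.0, 170.0])]
clamp_tip [(0.62, 294, 121), (0.19, 332, 182)]
lid [(0.94, 331, 180), (0.92, 306, 133)]
lid_edge [(0.63, 302, 134), (0.62, 333, 177)]
0 [325. 168.]
0.3 [325. 164.]
0.6 [323. 160.]
1.5 [315. 150.]
```

Red sheath in the scene picture is at (326,170), against (325,168) predicted for fully down. I hand the job in.

```bash
python3 -c "
from cell import env
print(env.job_done())"
```

```text
the job is handed in; nothing more can be done
None
```

I handed the job in (no verdict came back): by my camera and force readings the holder lies flat in the case, the lid is shut and the clamp is down; one slip, I viewed 11 pictures instead of the allowed 10.

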